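# Dispense one honey pot and push it into the bagging guide

## Task

Press the plunger of the honey-pot feeder all the way down once with your fingertips and let it come back up, so that a single pot comes out onto the bench. Then push that pot along the bench, without picking it up or tipping it, into the open mouth of the bagging guide, so that the whole pot stands between the two side plates, in the space between the mouth and the loaf, and move clear. Do not push the loaf along, let no second pot out of the feeder, and leave the other things on the bench where they are.

Things in the scene. Friction and masses are not known exactly. Their poses are not given: they have to be found in the camera images.
- feeder: Honey-pot feeder, bolted down: four upright rods hold a stack of four pots (top frame 65 mm square, 128 mm high), behind them a white gear housing (x +35 to +105, 77 mm wide, 86 mm high) with the plunger on top. In all x -35 to +190, 113 mm wide at the feet. Origin on the bench under the stack, z up; pots come out at its -x side through a slot 49 mm wide, 25 mm high; they stand and slide on the bench itself.
- feeder_outlet (a point): Point on the bench 120 mm in front of the feeder's origin (feeder x -120), axes as the feeder's: about where the centre of the pot stands after a full stroke (a few mm farther out when pressed fast). A full stroke drives a flat pusher bar, 46 mm wide and 21 mm high, out of the slot behind the pot to feeder x -96; it goes back in as the plunger rises.
- plunger_top (a point): Middle of the top of the plunger's black mushroom cap (40 mm across, 15 mm thick, nearly flat on top), 65 mm behind the feeder's origin (feeder x +65), 180 mm above the bench when up. It moves straight down with the plunger.
- plunger (a joint): Travel of the plunger in m: 0 = up (rest), 0.040 = fully down, at a firm stop. A spring resists with about 4 N at the start and 7 N at the bottom, up to about 10 N when pressed briskly, and lifts it again within about half a second of letting go. Each mm drives the pusher 3 mm. Press in one unbroken stroke: if it is let up half-way the next pot drops in behind.
- pot1: The lowest pot of the stack, the one that comes out first: a round amber honey portion pot with a white rim and flat foil lid, 45 mm across, 22 mm high, about 25 g. Origin at the centre of its underside (z = 0 while it stands on the bench), z up. At the start it stands in the magazine, at the feeder's origin.
- pot2: The second pot of the stack, same as the first, origin at the centre of its underside; it drops 22 mm onto the bench inside the magazine when the pusher goes back, and must stay in the magazine.
- guide: Bagging guide, bolted down: two upright steel plates 45 mm high, 120 mm apart inside, along its x from -50 (mouth) to +150 (delivery end, thin wire bow 95 mm high). Short wings flare from the mouth to x -66, y +/-75. No floor, the bench runs through. Origin on the bench midway between the plates, 50 mm inside the mouth: the pot's place. x points from mouth to loaf; the mouth faces the robot within 0.2 rad.
- loaf: Brown slashed stick loaf lying along the guide, 165 mm long, 82 mm wide, 62 mm high, about 0.32 kg, not fixed. Origin under its middle, at guide x +137 or so, so that its near end is about 55 mm beyond the guide's origin. To be left where it is.
- honey_jar: Bystander: amber jar with a brass lid, 44 mm across, 75 mm high, in the gap between feeder and guide. Origin under its centre.
- tape_roll: Bystander: white roll of tape lying flat, 60 mm across, 18 mm high, in the gap between feeder and guide. Origin under its centre.
- bun_loaf: Bystander: dark wrapped loaf with a blank label, 150 x 72 x 56 mm, along its own x. Origin under its middle.
- scraper: Bystander: spatula 200 mm long lying along its own x.
- mug: Bystander: white mug, 76 mm across, 85 mm high, handle at its own +y. Origin under its centre.
- date_stamp: Bystander: hand stamp, grey foot 75 x 45 x 30 mm with an upright round wooden handle, 100 mm high in all. Origin under its centre.
- pastry_ring: Bystander: steel pastry ring, 80 mm across, 35 mm high. Origin under its centre.

How it is judged:
On the way, in this order (a step that is already met when the one before it is completed fails the run):
1. the plunger is pressed down (at least 35 of its 40 mm) (value of joint plunger above 0.035 m), for 0.05 s.
2. the plunger is up again and one pot stands on the bench in front of the feeder, clear of the outlet (value of joint plunger below 0.004 m and x of pot1 in the frame of feeder below -0.09 m and angle between pot1's own z axis and vertical below 0.15 rad), for 0.1 s.
At the end, for the whole second after the job is handed in: The first pot stands upright and still on the bench, wholly inside the guide (its centre at least 20 mm in from the mouth, between the plates) and short of the loaf; the loaf is within 12 mm of where it was; the plunger is up and the second pot is still in the magazine (x of pot1 in the frame of guide between -0.03 and 0.056 m and y of pot1 in the frame of guide between -0.041 and 0.041 m and height (world z) of pot1 below 0.005 m and angle between pot1's own z axis and vertical below 0.1 rad and linear speed of pot1 below 0.02 m/s and horizontal distance between pot2 and feeder below 0.012 m and value of joint plunger below 0.004 m and distance of loaf from where it was at the start of the episode below 0.012 m); the robot touches nothing.
It fails at once if the pot is lifted off the bench (height (world z) of pot1 above 0.01 m).
It fails at once if the pot is tipped (angle between pot1's own z axis and vertical above 0.4 rad).
It fails at once if a second pot leaves the magazine (horizontal distance between pot2 and feeder above 0.015 m).
It fails at once if the loaf is pushed along (distance of loaf from where it was at the start of the episode above 0.015 m).
It fails at once if another thing on the bench is disturbed (distance of any of honey_jar, tape_roll, bun_loaf, scraper, mug, date_stamp, pastry_ring from where it was at the start of the episode above 0.025 m).
It also fails if it takes over 67 s, if anything falls off the work surface, if the arm or the gripper's body presses on something with over 40 N, if the wrist force passes 120 N, or if a joint passes its speed limit or range.

## Robot

A 7-joint arm with a two-finger parallel gripper is mounted at the origin on the work surface. World frame = base frame: x ahead of the robot, y to its left, z up, the work surface at z = 0. Lengths are in m, angles in rad, forces in N, time in s.
With the tool pointing down it reaches from about 0.425 to 0.925 m from the base axis. Payload 6.8 kg.
Tool frame: the origin (TCP) lies at the very end of the fingers, on their centre line; the grasp point (between the pads) lies r.pinch_z behind it (r.pinch_z is the distance from the TCP to the grasp point, in m); z points along the fingers, y is the line along which they close (so a half turn about z gives the same grasp; the last joint's range is limited). The gripper opens to 85 mm and grips with 20 to 120 N. Pads are 22 mm wide; open, the fingers measure 114 mm over their backs; the gripper's body (76 mm by 85 mm) begins 54 mm behind the grasp point. The pads swing forward as they close: fully open they stand 13 mm farther back than shut.
Start: joints at [-1.344, 0.477, 0.022, 1.555, -0.011, 1.109, -0.083], TCP at [0.222, 0.638, 0.231] pointing down, gripper open.
Joint ranges: [-2.96, 2.96], [-0.34, 2.1], [-1.41, 1.46], [0.24, 2.44], [-1.37, 4.51], [0.17, 1.92], [-2.96, 2.96]. Speed limits (rad/s): [2.39, 2.39, 3.14, 3.14, 3.14, 3.14, 3.14].

## Interface

Orientations are given as a rotation vector (axis times angle).
In Python, from bench import status, grab_frame, camera_model, r gives the robot as it stands. The module is installed in compiled form; this text tells all that it offers.
- The arm moves only by the shell command python3 -m creep 'ROWS' [FORCE]. ROWS is text: rows parted by semicolons, each of 7 numbers parted by spaces: the turn, a rotation vector about the tool's x, y, z in rad, then the shift along the tool's x, y, z in mm, then the opening, from -1 (shut) to 1 (fully open). In form: rx ry rz tx ty tz fingers; .... A call has 1 to 10 rows; each row is the pose to reach, as a shift and turn from the pose commanded when the call began, along the tool's axes at that moment; what a row does not reach only later rows make up. A row lasts 1/8 s, in which the tool goes at most 62.5 mm and 10.7 degrees, less where a joint would pass 70% of its speed; a pose out of reach is approached as far as the arm can. A call with a gripper value outside its range is refused whole. The fingers move at their own pace and stop on an object; FORCE is the grip in N (left out, the last holds). Time passes only in rows, so rows that repeat a pose let the fingers close. It gives the time, the measured TCP pose, the force, the opening and the grip force at its end, in the units of the state.
- status.get_obs(): the state, without advancing time (a new reading comes with each control period).
- grab_frame(name): name is "scene" or "top" or "wrist"; returns (picture, depth): 420x560x3 uint8, red, green, blue; 420x560 float32, m along the optical axis (not along the pixel's ray), 0 where there is no reading.
- camera_model(name): a dict with "K" (3x3 intrinsics, pixels), "rvec" (rotation vector, rad) and "tvec" (3), from world to camera coordinates, as OpenCV has them. Camera axes: x right, y down, z forward; pixel columns grow to the right and rows downward; lengths in m; the calibration is good to about 2 mm. The wrist camera is an equidistant fisheye: a pixel r from the principal point sees the ray r / f radians off the axis. A picture is of the moment at which its call begins: read the wrist's pose just before it. camera_model takes no time and is no camera call; for the wrist camera it gives the pose at the moment of the call.
- r.hand_in(): hands the job in; it is judged then, once.
The state is a dict: "clock": time; "joints": joint angles; "qvel": joint speeds; "tau": joint torques, N m; "tcp_pos": TCP position; "orientation": TCP orientation; "contact_force": force on the tool from outside, world axes, zero at the start; "moment": the same for the moment, N m; "grip_width": finger opening in m; "gripper_force": force on a finger pad.
Only numpy, scipy, OpenCV 4.12 (cv2) and the standard library are available. Lean on these libraries where they do the work, as an engineer would, in place of code of your own. Each camera call takes 0.05 s, during which the arm holds its last target. There are 200 camera calls.

## Working session

There is one attempt and no reset: what is moved stays moved. The work goes in short steps, Python scripts to look and compute and a shell command to move; the robot and the scene stay as the last step left them, time stands still between calls to the robot, and variables do not carry over. Pictures are saved under pics/ and viewed, at most 10 in all, crops included, and the job is handed in when it is done.

```bash
mkdir -p pics; cat > h.py <<'E'
import numpy as np, cv2
from bench import status, grab_frame, camera_model, r
R=lambda v: cv2.Rodrigues(np.array(v,float))[0]
def pts(name,d):
    m=camera_model(name);K=np.array(m["K"]);v,u=np.mgrid[:420,:560]
    c=np.stack([(u-K[0,2])/K[0,0]*d,(v-K[1,2])/K[1,1]*d,d],-1)
    return (c-np.array(m["tvec"]).ravel())@R(m["rvec"])
E
python3 - <<'E'
from h import *
for n in("top","scene"):
    p,d=grab_frame(n);cv2.imwrite(f"pics/{n}0.png",p[:,:,::-1]);np.save(n+"_P.npy",pts(n,d));np.save(n+"_d.npy",d)
o=status.get_obs();print(o["tcp_pos"],o["orientation"],R(o["orientation"]).round(2),r.pinch_z,o["clock"])
E
```

```text
[0.22162124 0.63702903 0.2304331 ] [-5.23351686e-01 -3.09755425e+00  2.53845687e-03] [[-0.94  0.33 -0.  ]
 [ 0.33  0.94 -0.  ]
 [-0.   -0.   -1.  ]] 0.0187 0.1
```

View pics/top0.png

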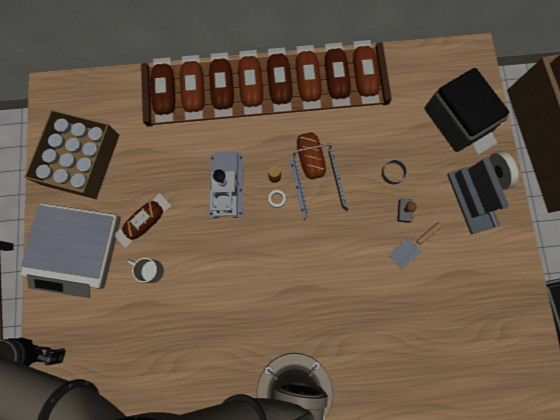

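View pics/scene0.png

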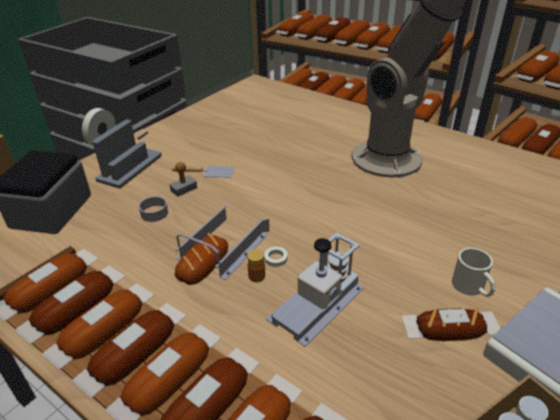

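The top picture (up = +x, left = +y) shows the feeder at about (226,185) with its cap at (219,176) and outlet facing the robot. The guide mouth runs from (305,216) to (345,208), with the loaf at (312,155), the jar at (274,174) and the tape at (277,198). Next I enlarge the middle.

```bash
python3 - <<'E'
from h import *
im=cv2.imread("pics/top0.png");c=im[125:235,200:360];cv2.imwrite("pics/c.png",cv2.resize(c,None,fx=5,fy=5,interpolation=cv2.INTER_CUBIC))
P=np.load("top_P.npy")
for u,v in [(219,176),(223,203),(305,216),(345,208),(274,174),(277,198),(312,155),(250,260)]: print(u,v,P[v,u].round(3))
def st(n,m): 
    q=P[m]; print(n,len(q),np.median(q,0).round(4),q.min(0).round(3),q.max(0).round(3))
box=lambda u0,u1,v0,v1:(np.mgrid[:420,:560][1]>=u0)&(np.mgrid[:420,:560][1]<u1)&(np.mgrid[:420,:560][0]>=v0)&(np.mgrid[:420,:560][0]<v1)
F=box(205,247,145,222)
st("cap",F&(P[...,2]>.165))
st("frame",F&(P[...,2]>.115)&(P[...,2]<.14))
st("base",F&(P[...,2]>.004)&(P[...,2]<.03))
q=P[F&(P[...,2]>.004)&(P[...,2]<.03)];print("baserect",cv2.minAreaRect(q[:,:2].astype(np.float32)))
q=P[F&(P[...,2]>.075)&(P[...,2]<.095)];print("housing",cv2.minAreaRect(q[:,:2].astype(np.float32)))
G=box(285,350,140,222)
for a,b in((285,318),(326,350)):
    q=P[box(a,b,140 if a>300 else 160,222)&(P[...,2]>.035)&(P[...,2]<.055)]
    print("plate",len(q),cv2.fitLine(q[:,:2].astype(np.float32),cv2.DIST_HUBER,0,.01,.01).ravel(),q.min(0),q.max(0))
st("jar",box(264,285,163,183)&(P[...,2]>.06));st("tape",box(264,290,186,210)&(P[...,2]>.01))
E
```

```text
219 176 [0.661 0.168 0.181]
223 203 [0.599 0.173 0.088]
305 216 [ 0.54  -0.085  0.042]
345 208 [ 0.556 -0.221  0.027]
274 174 [0.682 0.003 0.074]
277 198 [ 0.618  0.    -0.002]
312 155 [ 0.74  -0.129  0.059]
250 260 [0.418 0.108 0.002]
cap 145 [0.6632 0.1695 0.1793] [0.299 0.007 0.17 ] [0.685 0.19  1.423]
frame 235 [0.6024 0.1786 0.1279] [0.568 0.143 0.116] [0.662 0.21  0.136]
base 803 [0.7348 0.149  0.0094] [0.553 0.093 0.004] [0.827 0.247 0.03 ]
baserect ((0.688860297203064, 0.17044612765312195), (0.14198406040668488, 0.26937365531921387), 85.7808609008789)
housing ((0.6434809565544128, 0.17583894729614258), (0.08105506002902985, 0.13010790944099426), 82.37596893310547)
plate 241 [ 0.9954582  -0.09519982  0.6811524  -0.0970884 ] [ 0.53552187 -0.14240929  0.0353017 ] [ 0.73161796 -0.06774363  0.05491624]
plate 129 [ 0.99264145  0.1210905   0.6659491  -0.20162752] [ 0.55261911 -0.22838818  0.03529873] [ 0.77101249 -0.18680238  0.05428976]
jar 124 [0.6921 0.0036 0.0752] [ 0.672 -0.015  0.063] [0.713 0.022 0.081]
tape 150 [0.6128 0.0049 0.0181] [ 0.299 -0.025  0.01 ] [0.643 0.031 1.423]
```

View pics/c.png

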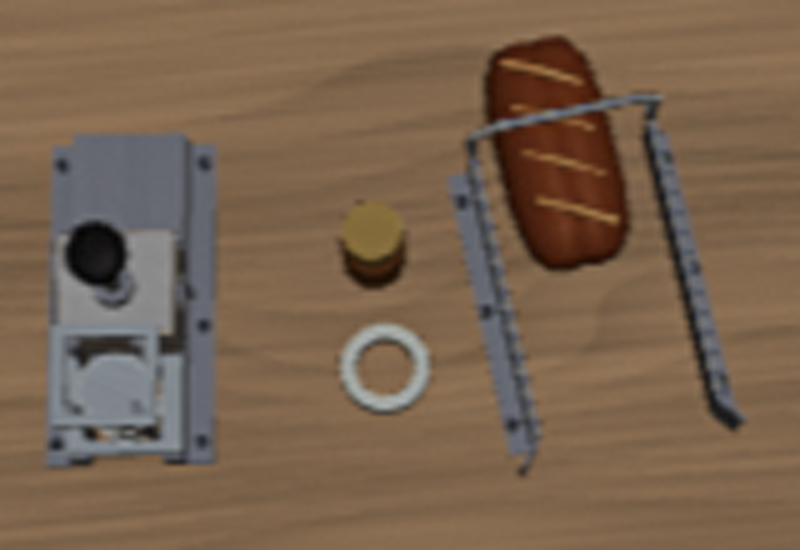

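The crop shows the cap centre at (96,254) and the top frame corners at (52,330), (155,322), (157,420) and (60,428). The left plate's top runs (472,148)→(535,448) and the right plate's (650,125)→(716,405). The base corners are (50,463), (215,462), (213,145) and (52,147). Each gets intersected with its known height.

```bash
cat >> h.py <<'E'
def ray(name,u,v,z):
    m=camera_model(name);K=np.array(m["K"]);A=R(m["rvec"]);c=-A.T@np.array(m["tvec"]).ravel()
    d=A.T@np.linalg.inv(K)@[u,v,1.];return c+d*(z-c[2])/d[2]
E
python3 - <<'E'
from h import *
f=lambda x,y,z: ray("top",(x+.5)/5-.5+200,(y+.5)/5-.5+125,z)[:2].round(4)
print("cap",f(96,254,.178))
print("frame",[f(*p,.128) for p in((52,330),(155,322),(157,420),(60,428))],f(106,375,.128))
print("base",[f(*p,.006) for p in((50,463),(215,462),(213,145),(52,147))])
print("L",f(472,148,.045),f(535,448,.045),f(522,472,.045)); print("R",f(650,125,.045),f(716,405,.045),f(742,420,.045))
print("loaf near",f(565,268,.03),"far",f(530,38,.04)); print("jar",f(373,231,.075),"tape",f(385,367,.018))
P=np.load("top_P.npy").reshape(-1,3);s=np.load("scene_P.npy").reshape(-1,3)
for n,Q in(("top",P),("scene",s)):
    q=Q[(Q[:,2]>.174)&(Q[:,2]<.19)&(abs(Q[:,0]-.66)<.05)&(abs(Q[:,1]-.17)<.05)];print(n,"cap",len(q),q.mean(0),(q.min(0)+q.max(0))/2)
    q=Q[(Q[:,2]>.122)&(Q[:,2]<.134)&(abs(Q[:,0]-.6)<.06)&(abs(Q[:,1]-.17)<.05)];print("frame",len(q),cv2.minAreaRect(q[:,:2].astype(np.float32)))
    q=Q[(Q[:,2]>.08)&(Q[:,2]<.09)&(abs(Q[:,0]-.66)<.06)&(abs(Q[:,1]-.17)<.05)];print("housing",len(q),q.min(0),q.max(0))
    q=Q[(Q[:,2]>.02)&(Q[:,2]<.08)&(abs(Q[:,0]-.72)<.09)&(abs(Q[:,1]+.13)<.046)];print("loaf",len(q),q.min(0),q.max(0))
o=status.get_obs();print(o["contact_force"],o["grip_width"])
E
```

```text
cap [0.6642 0.1687]
frame [array([0.6327, 0.2056]), array([0.6316, 0.1416]), array([0.5696, 0.1447]), array([0.5704, 0.2044])] [0.6009 0.1741]
base [array([0.5727, 0.2312]), array([0.5628, 0.121 ]), array([0.7848, 0.1054]), array([0.794 , 0.2164])]
L [ 0.7526 -0.0704] [ 0.5447 -0.0907] [ 0.5298 -0.0806]
R [ 0.7572 -0.1913] [ 0.5618 -0.2117] [ 0.5503 -0.2274]
loaf near [ 0.6676 -0.1249] far [ 0.8285 -0.118 ]
jar [0.6925 0.0012] tape [0.6141 0.0016]
top cap 125 [0.66518595 0.17079574 0.17921427] [0.6661314  0.1710492  0.18065868]
frame 219 ((0.6011130213737488, 0.1764003336429596), (0.06313777714967728, 0.06505376845598221), 86.88802337646484)
housing 322 [0.60018895 0.12812694 0.08002903] [0.70471793 0.21245664 0.08998498]
loaf 907 [ 0.66588767 -0.1696893   0.02540473] [ 0.8099516  -0.08432952  0.06947041]
scene cap 164 [0.67069831 0.17058309 0.17715192] [0.66814185 0.16989716 0.17752998]
frame 272 ((0.6025068759918213, 0.17360815405845642), (0.06875801086425781, 0.06772845983505249), 84.2950668334961)
housing 775 [0.60074082 0.12805344 0.08006866] [0.71103506 0.20838246 0.08978881]
loaf 1231 [ 0.63065381 -0.16251826  0.02006459] [ 0.80995782 -0.08401789  0.06435594]
[ 0.10238032 -0.23351798 -0.57797036] 0.0854240357647922
```

```bash
python3 -m creep '0 0 1.233 -574 -294 0 -1;0 0 1.233 -574 -294 0 -1;0 0 1.233 -574 -294 0 -1;0 0 1.233 -574 -294 0 -1;0 0 1.233 -574 -294 0 -1;0 0 1.233 -574 -294 0 -1;0 0 1.233 -574 -294 0 -1;0 0 1.233 -574 -294 0 -1;0 0 1.233 -574 -294 0 -1;0 0 1.233 -574 -294 0 -1'
```

```text
clock: 1.35
tcp_pos: [0.6544, 0.1844, 0.2309]
orientation: [-2.217, -2.225, 0.001]
contact_force: [0.2, 1.2, 0.2]
grip_width: -0.0004
gripper_force: 0.0
```

```bash
python3 -m creep '0 0 0 0 0 0 -1;0 0 0 0 0 0 -1;0 0 0 0 0 0 -1'; python3 -c "
from h import *
p,d=grab_frame('top');c=p[125:235,200:360,::-1];cv2.imwrite('pics/c2.png',cv2.resize(c,None,fx=5,fy=5,interpolation=cv2.INTER_CUBIC))
o=status.get_obs();print(o['tcp_pos'],R(o['orientation']).round(4))"
```

```text
clock: 1.72
tcp_pos: [0.6525, 0.1877, 0.231]
orientation: [-2.214, -2.227, 0.0]
contact_force: [-0.4, 0.1, 0.0]
grip_width: 0.0002
gripper_force: 0.0
[0.65253454 0.18769035 0.23111697] [[-5.8e-03  1.0e+00 -8.0e-04]
 [ 1.0e+00  5.8e-03  8.0e-04]
 [ 8.0e-04 -8.0e-04 -1.0e+00]]
```

```bash
python3 -m creep '0 0 0 -18 14 0 -1;0 0 0 -18 14 20 -1;0 0 0 -18 14 40 -1;0 0 0 -18 14 43 -1;0 0 0 -18 14 43 -1;0 0 0 -18 14 43 -1'; python3 -c "
from h import *
p,d=grab_frame('wrist');cv2.imwrite('pics/w.png',p[:,:,::-1])
p,d=grab_frame('scene');cv2.imwrite('pics/s2.png',cv2.resize(p[200:340,260:400,::-1],None,fx=4,fy=4,interpolation=cv2.INTER_CUBIC))"
```

```text
clock: 2.52
tcp_pos: [0.668, 0.168, 0.1889]
orientation: [2.218, 2.225, 0.002]
contact_force: [0.5, 0.9, -0.0]
grip_width: -0.0
gripper_force: 0.0
```

View pics/s2.png

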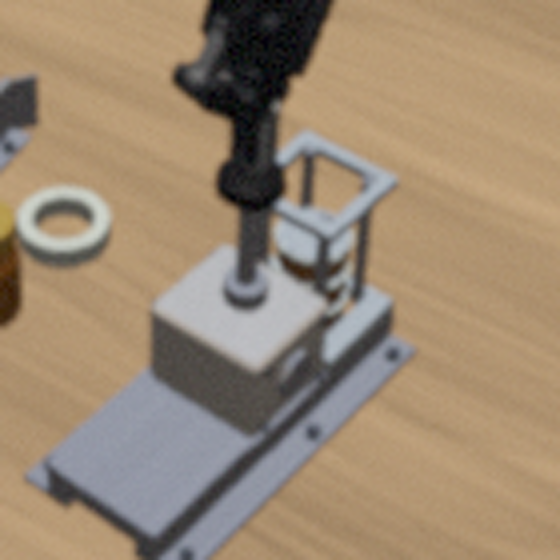

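The shut fingers at (250,160) stand centred above the black cap at (252,180). Pressing in one stroke.

```bash
python3 -m creep '0 0 0 0 0 8 -1;0 0 0 0 0 16 -1;0 0 0 0 0 24 -1;0 0 0 0 0 32 -1;0 0 0 0 0 40 -1;0 0 0 0 0 46 -1;0 0 0 0 0 49 -1;0 0 0 0 0 50 -1;0 0 0 0 0 50 -1;0 0 0 0 0 50 -1'
```

```text
clock: 3.88
tcp_pos: [0.6683, 0.1679, 0.1401]
orientation: [2.218, 2.224, 0.003]
contact_force: [-3.4, -0.7, 12.1]
grip_width: 0.0
gripper_force: 6.1
```

```bash
python3 -m creep '0 0 0 0 0 1 -1;0 0 0 0 0 1.5 -1;0 0 0 0 0 1.5 -1;0 0 0 0 0 1.5 -1'
```

```text
clock: 4.38
tcp_pos: [0.6685, 0.1679, 0.14]
orientation: [2.218, 2.224, 0.004]
contact_force: [-5.9, -0.4, 20.2]
grip_width: -0.0002
gripper_force: 10.3
```

It is at the firm stop: the force rises with no further motion. Now let it up.

```bash
python3 -m creep '0 0 0 0 0 -12 -1;0 0 0 0 0 -24 -1;0 0 0 0 0 -36 -1;0 0 0 0 0 -48 -1;0 0 0 0 0 -80 -1;0 0 0 0 0 -100 -1;0 0 0 60 0 -100 -1;0 0 0 100 0 -100 -1;0 0 0 100 0 -100 -1;0 0 0 100 0 -100 -1'; python3 - <<'E'
from h import *
p,d=grab_frame('top');o=status.get_obs();print(o['tcp_pos'])
cv2.imwrite('pics/c3.png',cv2.resize(p[150:250,190:350,::-1],None,fx=5,fy=5,interpolation=cv2.INTER_CUBIC))
Q=pts('top',d).reshape(-1,3);q=Q[(Q[:,2]>.014)&(Q[:,2]<.03)&(abs(Q[:,0]-.482)<.06)&(abs(Q[:,1]-.18)<.06)];print(len(q),(q.min(0)+q.max(0))/2,np.ptp(q,0))
E
```

```text
clock: 5.62
tcp_pos: [0.6673, 0.2667, 0.2366]
orientation: [2.218, 2.224, -0.002]
contact_force: [0.1, -1.0, -0.6]
grip_width: -0.0003
gripper_force: 0.0
[0.66756496 0.26575167 0.23677396]
144 [0.48308422 0.18660382 0.02200644] [0.04143922 0.0407564  0.01470274]
```

View pics/c3.png

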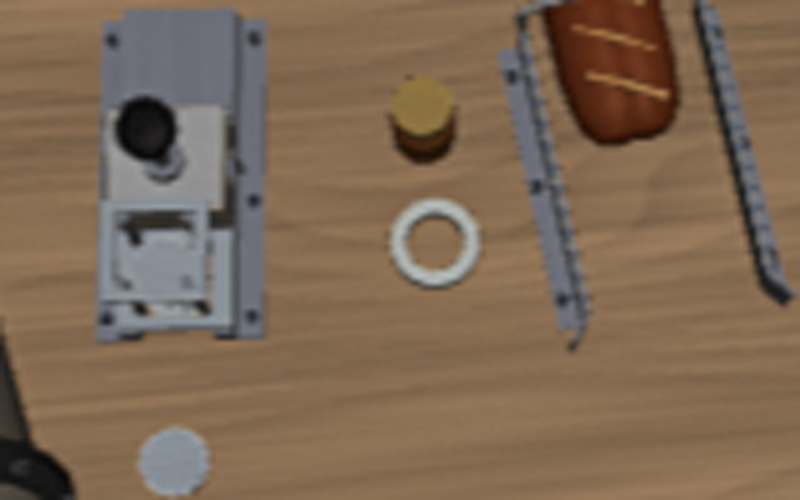

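The pot stands at crop (174,462), upright and clear of the feeder, which agrees with depth and the outlet prediction (≈.482, .185). The cap is up and the other things are unmoved. Next I go behind the pot with the fingers parted about 28 mm, as a two-point pusher.

```bash
python3 -m creep '0 0 0 -10 -60 0 -0.34;0 0 0 -20 -120 0 -0.34;0 0 0 -30 -184 0 -0.34;0 0 0 -30 -184 50 -0.34;0 0 0 -30 -184 100 -0.34;0 0 0 -30 -184 137 -0.34;0 0 0 -30 -184 137 -0.34;0 0 0 -30 -184 137 -0.34;0 0 0 -30 -184 137 -0.34'; python3 -c "
from h import *
print(ray('top',224.4,242,.022))"
```

```text
clock: 6.8
tcp_pos: [0.4847, 0.2374, 0.1016]
orientation: [2.219, 2.223, 0.005]
contact_force: [0.2, -0.6, 1.5]
grip_width: 0.028
gripper_force: 0.0
[0.4826448  0.18537177 0.022     ]
```

```bash
python3 -m creep '0 0 0 0 -2 40 -0.34;0 0 0 0 -2 75 -0.34;0 0 0 0 -2 90 -0.34;0 0 0 0 -2 94 -0.34;0 0 0 0 -2 94 -0.34;0 0 0 0 -2 94 -0.34'
```

```text
clock: 7.55
tcp_pos: [0.4822, 0.2376, 0.0069]
orientation: [2.218, 2.224, 0.003]
contact_force: [-0.2, -1.1, 0.6]
grip_width: 0.0283
gripper_force: 0.0
```

```bash
python3 -m creep '0 0 0 -8 0 0 -0.34;0 0 0 -16 0 0 -0.34;0 0 0 -23 0 0 -0.34;0 0 0 -31 0 0 -0.34;0 0 0 -40 0 0 -0.34;0 0 0 -50 0 0 -0.34;0 0 0 -62 0 0 -0.34;0 0 0 -74 0 0 -0.34;0 0 0 -86 0 0 -0.34;0 0 0 -98 0 0 -0.34'; python3 - <<'E'
from h import *
p,d=grab_frame('top');o=status.get_obs();print(o['tcp_pos'])
cv2.imwrite('pics/c4.png',cv2.resize(p[180:280,200:360,::-1],None,fx=5,fy=5,interpolation=cv2.INTER_CUBIC))
E
```

```text
clock: 8.8
tcp_pos: [0.4817, 0.1382, 0.0058]
orientation: [2.218, 2.225, -0.0]
contact_force: [-0.6, 0.4, 0.9]
grip_width: 0.0283
gripper_force: 0.1
[0.4816051  0.13620015 0.0058286 ]
```

View pics/c4.png

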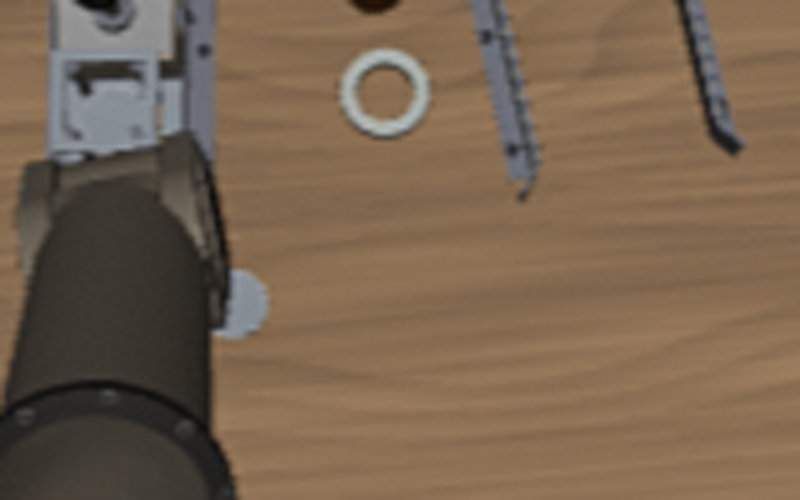

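The pot's visible edge is at crop (268,303), so its centre is about y = .11, nested just ahead of the fingers. Continuing.

```bash
python3 -m creep '0 0 0 -8 0 0 -0.34;0 0 0 -18 0 0 -0.34;0 0 0 -28 0 0 -0.34;0 0 0 -40 0 0 -0.34;0 0 0 -52 0 0 -0.34;0 0 0 -64 0 0 -0.34;0 0 0 -76 0 0 -0.34;0 0 0 -88 0 0 -0.34;0 0 0 -100 0 0 -0.34;0 0 0 -112 0 0 -0.34'
```

```text
clock: 10.1
tcp_pos: [0.482, 0.0263, 0.0058]
orientation: [-2.218, -2.225, 0.0]
contact_force: [-0.0, -0.0, -0.0]
grip_width: 0.0285
gripper_force: 0.1
```

```bash
python3 -m creep '0 0 0 -12 0 0 -0.34;0 0 0 -24 0 0 -0.34;0 0 0 -36 0 0 -0.34;0 0 0 -48 0 0 -0.34;0 0 0 -60 0 0 -0.34;0 0 0 -72 0 0 -0.34;0 0 0 -84 0 0 -0.34;0 0 0 -96 0 0 -0.34;0 0 0 -106 0 0 -0.34;0 0 0 -114 0 0 -0.34'; python3 - <<'E'
from h import *
p,d=grab_frame('top');o=status.get_obs();print(o['tcp_pos'])
cv2.imwrite('pics/c5.png',cv2.resize(p[180:280,220:380,::-1],None,fx=5,fy=5,interpolation=cv2.INTER_CUBIC))
E
```

```text
clock: 11.35
tcp_pos: [0.4824, -0.0875, 0.0058]
orientation: [-2.218, -2.224, -0.0]
contact_force: [0.4, -0.1, 0.3]
grip_width: 0.0282
gripper_force: 0.1
[ 0.48231387 -0.08867021  0.00584819]
```

View pics/c5.png

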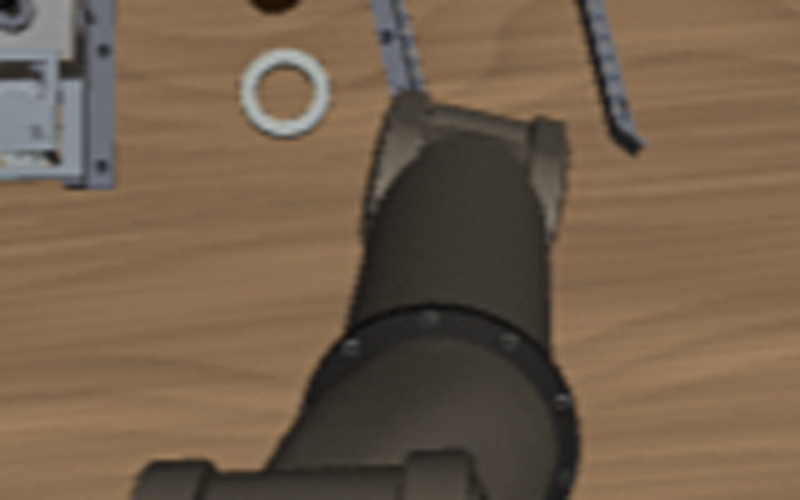

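The arm hides the pot here, so I finish this leg, back off, lift, and look.

```bash
python3 -m creep '0 0 0 -10 0 0 -0.34;0 0 0 -19 0 0 -0.34;0 0 0 -27 0 0 -0.34;0 0 0 -34 0 0 -0.34;0 0 0 -39 0 0 -0.34;0 0 0 -41 0 0 -0.34;0 0 0 -41 0 0 -0.34;0 0 0 -34 0 0 -0.34;0 0 0 -20 0 0 -0.34;0 0 0 -8 0 0 -0.34'; python3 -m creep '0 0 0 0 0 -40 -0.34;0 0 0 0 0 -90 -0.34;0 0 0 60 0 -130 -0.34;0 0 0 120 0 -130 -0.34;0 0 0 180 0 -130 -0.34;0 0 0 180 0 -130 -0.34;0 0 0 180 0 -130 -0.34;0 0 0 180 0 -130 -0.34'; python3 - <<'E'
from h import *
p,d=grab_frame('top');o=status.get_obs();print(o['tcp_pos'])
cv2.imwrite('pics/c6.png',cv2.resize(p[170:270,220:380,::-1],None,fx=5,fy=5,interpolation=cv2.INTER_CUBIC))
Q=pts('top',d).reshape(-1,3);q=Q[(Q[:,2]>.014)&(Q[:,2]<.03)&(abs(Q[:,0]-.482)<.05)&(abs(Q[:,1]+.16)<.06)];print(len(q),(q.min(0)+q.max(0))/2,np.ptp(q,0))
E
```

```text
clock: 12.65
tcp_pos: [0.4824, -0.0931, 0.0057]
orientation: [-2.216, -2.226, -0.0]
contact_force: [-0.3, -0.1, 0.1]
grip_width: 0.0283
gripper_force: 0.0
clock: 13.65
tcp_pos: [0.4816, 0.0837, 0.1356]
orientation: [2.221, 2.222, -0.001]
contact_force: [0.3, -1.0, -0.3]
grip_width: 0.0281
gripper_force: 0.0
[0.48172154 0.08352604 0.13568735]
142 [ 0.48177892 -0.15105711  0.02189669] [0.04317815 0.04363188 0.01384383]
```

View pics/c6.png

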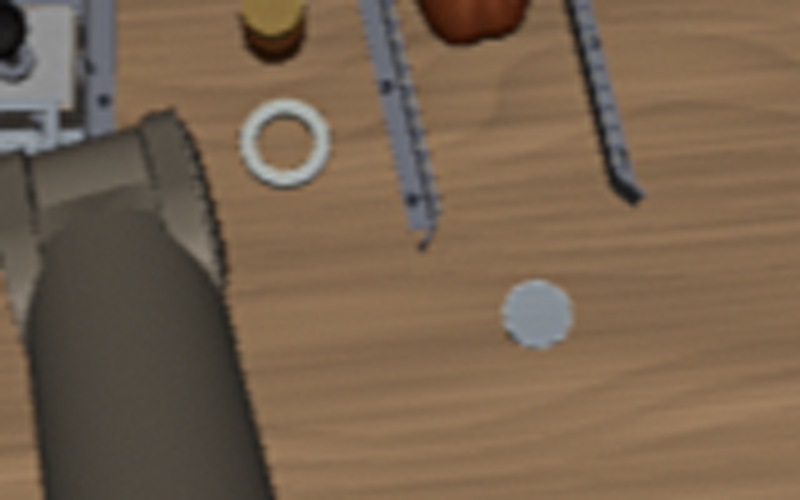

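The pot is at crop (538,314), i.e. world about (.482, -.152), upright in front of the mouth. The push into the guide is along heading 0.056 rad, so I turn the tool 1.515 and go behind the pot.

```bash
python3 -m creep '0 0 1.515 -239 -45 0 -0.34;0 0 1.515 -239 -45 0 -0.34;0 0 1.515 -239 -45 0 -0.34;0 0 1.515 -239 -45 0 -0.34;0 0 1.515 -239 -45 0 -0.34;0 0 1.515 -239 -45 0 -0.34;0 0 1.515 -239 -45 0 -0.34;0 0 1.515 -239 -45 0 -0.34;0 0 1.515 -239 -45 0 -0.34;0 0 1.515 -239 -45 0 -0.34'; python3 -m creep '0 0 0 0 0 0 -0.34;0 0 0 0 0 0 -0.34;0 0 0 0 0 0 -0.34'; python3 - <<'E'
from h import *
o=status.get_obs();print(o['tcp_pos'],R(o['orientation']).round(3)); p=ray('top',(538.5)/5-.5+220,314.5/5-.5+170,.022);print(p)
A=R(o['orientation']);print(A.T@(np.array([p[0]-.045,p[1]-.0025,.0065])-o['tcp_pos'])*1000)
E
```

```text
clock: 14.95
tcp_pos: [0.4373, -0.1545, 0.1358]
orientation: [3.14, 0.096, -0.0]
contact_force: [0.6, -0.3, -0.5]
grip_width: 0.028
gripper_force: 0.0
clock: 15.32
tcp_pos: [0.4376, -0.154, 0.1358]
orientation: [-3.14, -0.093, -0.0]
contact_force: [-0.3, 0.4, -0.0]
grip_width: 0.028
gripper_force: 0.0
[ 0.43755003 -0.15401191  0.13581056] [[ 0.998  0.059  0.   ]
 [ 0.059 -0.998  0.   ]
 [ 0.    -0.    -1.   ]]
[ 0.48187753 -0.15319881  0.022     ]
[ -0.78333637   1.66091825 129.31027133]
```

```bash
python3 -m creep '0 0 0 -1 2 40 -0.34;0 0 0 -1 2 80 -0.34;0 0 0 -1 2 110 -0.34;0 0 0 -1 2 125 -0.34;0 0 0 -1 2 129 -0.34;0 0 0 -1 2 129 -0.34;0 0 0 5 2 129 -0.34;0 0 0 11 2 129 -0.34;0 0 0 17 2 129 -0.34;0 0 0 24 2 129 -0.34'; python3 -m creep '0 0 0 8 0 0 -0.34;0 0 0 17 0 0 -0.34;0 0 0 27 0 0 -0.34;0 0 0 37 0 0 -0.34;0 0 0 47 0 0 -0.34;0 0 0 57 0 0 -0.34;0 0 0 67 0 0 -0.34;0 0 0 77 0 0 -0.34;0 0 0 86 0 0 -0.34;0 0 0 94 0 0 -0.34'; python3 - <<'E'
from h import *
p,d=grab_frame('top');o=status.get_obs();print(o['tcp_pos'])
cv2.imwrite('pics/c7.png',cv2.resize(p[150:250,240:400,::-1],None,fx=5,fy=5,interpolation=cv2.INTER_CUBIC))
E
```

```text
clock: 16.58
tcp_pos: [0.4622, -0.1545, 0.0069]
orientation: [3.14, 0.092, 0.0]
contact_force: [0.1, 0.1, -0.1]
grip_width: 0.0284
gripper_force: 0.1
clock: 17.82
tcp_pos: [0.556, -0.149, 0.0068]
orientation: [3.14, 0.092, -0.0]
contact_force: [0.2, 0.4, 1.0]
grip_width: 0.0282
gripper_force: 0.2
[ 0.55728835 -0.14878566  0.0068646 ]
```

View pics/c7.png

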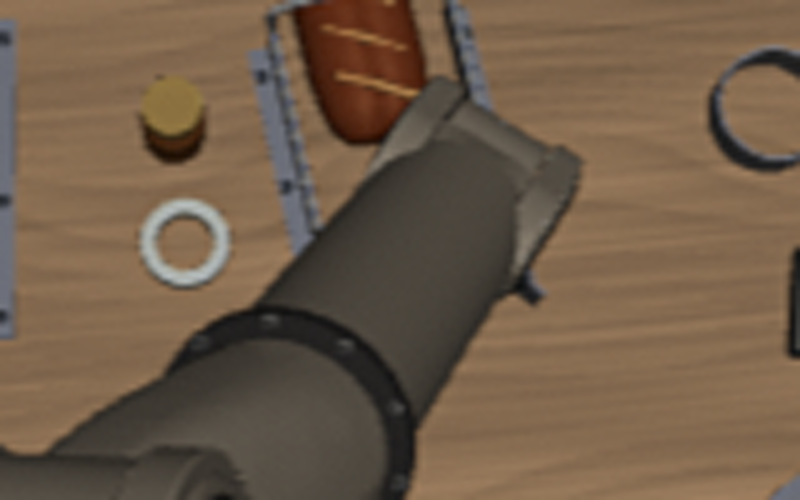

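The arm hides the pot, but the loaf's near end at (365,140) is undisturbed. I do the last 24 mm, then back off, lift and withdraw.

```bash
python3 -m creep '0 0 0 8 0 0 -0.34;0 0 0 15 0 0 -0.34;0 0 0 21 0 0 -0.34;0 0 0 24 0 0 -0.34;0 0 0 24 0 0 -0.34;0 0 0 14 0 0 -0.34;0 0 0 -4 0 0 -0.34;0 0 0 -20 0 -30 -0.34;0 0 0 -40 0 -90 -0.34;0 0 0 -40 0 -140 -0.34'; python3 -m creep '0 0 0 0 -60 0 -0.34;0 0 0 -20 -120 0 -0.34;0 0 0 -30 -180 0 -0.34;0 0 0 -30 -220 0 -0.34;0 0 0 -30 -220 0 -0.34;0 0 0 -30 -220 0 -0.34;0 0 0 -30 -220 0 -0.34'; python3 - <<'E'
from h import *
p,d=grab_frame('top');o=status.get_obs();print(o['tcp_pos'])
cv2.imwrite('pics/c8.png',cv2.resize(p[130:240,200:360,::-1],None,fx=5,fy=5,interpolation=cv2.INTER_CUBIC))
Q=pts('top',d).reshape(-1,3);q=Q[(Q[:,2]>.014)&(Q[:,2]<.03)&(abs(Q[:,0]-.605)<.04)&(abs(Q[:,1]+.146)<.04)];print(len(q),(q.min(0)+q.max(0))/2,np.ptp(q,0))
E
```

```text
clock: 19.12
tcp_pos: [0.5126, -0.1519, 0.1479]
orientation: [-3.139, -0.089, 0.003]
contact_force: [-0.3, 1.0, 0.6]
grip_width: 0.0283
gripper_force: 0.0
clock: 20.0
tcp_pos: [0.4725, 0.0648, 0.1468]
orientation: [3.14, 0.088, -0.0]
contact_force: [0.8, -0.4, -0.6]
grip_width: 0.0285
gripper_force: 0.0
[0.47256583 0.06491414 0.14677605]
137 [ 0.60786851 -0.14022904  0.02154819] [0.0446076  0.04187816 0.01471559]
```

View pics/c8.png

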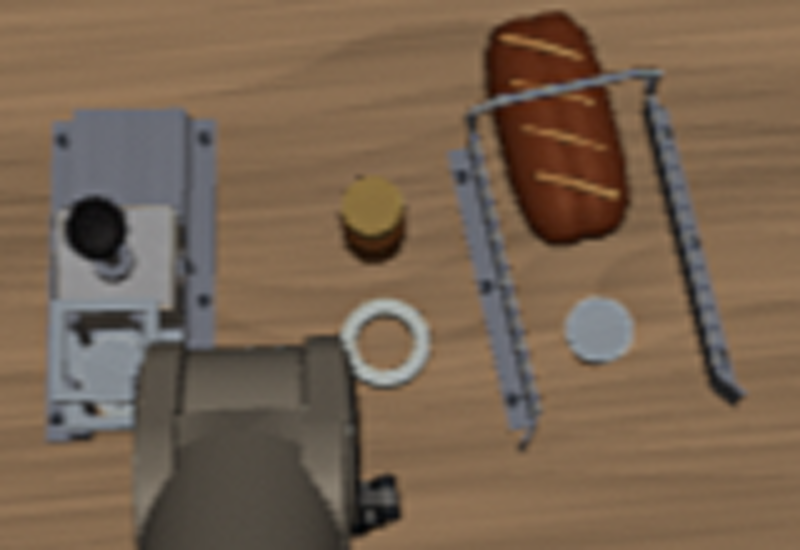

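The pot at crop (600,330) stands between the plates, near (.607, -.143), which is within about 5 mm of the guide's origin. The loaf, jar and tape are where they were, the cap is up and the arm is clear. Handing in.

```bash
python3 -c "
from bench import r
print(r.hand_in())"
```

```text
the job is handed in; nothing more can be done
None
```

I handed the job in: one pot was fed and pushed into the guide, standing about 5 mm from the guide's origin in the last picture, with the loaf, jar and tape unmoved, the plunger up and the arm clear; the hand-in call returned no verdict.

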